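# Put the tiered lunch box back together

### The arm

A 7-joint arm with a two-finger parallel gripper is mounted at the origin on the work surface; the furniture and walls round the work are solid. World frame = base frame: x ahead of the robot, y to its left, z up, the work surface at z = 0. Lengths are in mm, angles in rad, forces in N, time in s.
With the tool pointing down it reaches from about 350 to 775 mm from the base axis. Payload 3.1 kg.
Tool frame: the origin (TCP) lies midway between the tips of the shut fingers; the grasp point (between the pads) lies 19 mm behind it; z points along the fingers, y is the line along which they close (so a half turn about z gives the same grasp; the last joint's range is limited). The gripper opens to 85 mm and grips with 20 to 120 N. Pads are 22 mm wide; open, the fingers measure 114 mm over their backs; the gripper's body (76 mm by 85 mm) begins 54 mm behind the grasp point. The pads swing forward as they close: fully open they stand 13 mm farther back than shut.
Start: joints at [1.096, 0.311, 0.014, 1.512, -0.004, 1.319, -0.027], TCP at [230.711, -499.289, 231.304] pointing down, gripper open.
Joint ranges: [-2.7, 2.7], [-0.3, 1.91], [-1.27, 1.3], [0.12, 2.57], [-1.44, 4.58], [0.2, 2.03], [-3.05, 3.05]. Speed limits (rad/s): [2.79, 2.79, 3.14, 3.14, 3.14, 3.14, 3.14].

### API

Orientations are given as a unit quaternion [w, x, y, z].
In Python, from bench import env gives the robot as it stands. Calls block until the motion is done:
- env.move_pose(position, orientation): joint-space move of the TCP to a pose.
- env.move_linear(position, rot=None, max_speed=150): straight line of the TCP; rot=None keeps the orientation; max_speed is the mean speed in mm/s.
- env.move_j(angles): joint-space move.
- env.move_gripper(opening, grasp_force=None): finger opening in mm; grasp_force is the grip in N (None keeps the last); returns when the fingers have stopped.
- env.sleep(seconds).
- env.ik(position, orientation): joint angles nearest the present ones, or None.
- env.state(): the state.
- env.read_camera(name): name is "scene" or "side" or "wrist"; returns a dict with "pixels" (480x640x3 uint8, red, green, blue), "vfov" (degrees; the focal length in pixels is half the picture's height over the tangent of half this angle, whatever the lens; pixels are square), "cx", "cy" (the principal point, pixels), "rvec" (rotation vector, rad) and "tvec" (3), from world to camera coordinates, as OpenCV has them. Camera axes: x right, y down, z forward; pixel columns grow to the right and rows downward; lengths in mm; the calibration is good to about 2 mm. A picture is of the moment at which its call begins. There is no depth.
A pose or a line that the arm cannot do raises env.MotionError and nothing moves.
- env.hand_in(): hands the job in; it is judged then, once.
Trained networks look in a picture, given as the dict that the camera call returned (one of the last four; its "shot" number tells which), for a name from the list of things; names that differ only in an ending like _2 or _b are one class to them, and where a whole thing is asked for, a point or a joint stands for the part that bears it (a point fixed in the world has none). Each returns a list of dicts, best first, with "p" (0 to 1); they miss things now and then, are a little off and sometimes report something else, mostly with a low value. They report only what shows in the picture. A call takes as long as a camera call.
- env.look_for(picture, name): "pixel" ([column, row] in pixels, amid what is visible of it).
- env.silhouettes(picture, name): "pixels" (480x640 bool, what is visible of it) and "pixel" ([column, row] in pixels, amid what is visible of it).
- env.pinpoint(picture, name): "pixel" ([column, row] in pixels: a listed point, or the origin of a listed thing).
The state is a dict: "time": time; "joint_positions": joint angles; "joint_vel": joint speeds; "effort": joint torques, N m; "ee_pos": TCP position; "orientation": TCP orientation; "wrist_force": force on the tool from outside, world axes, zero at the start; "moment": the same for the moment, N m; "grip_width": finger opening in mm; "grip_force": force on a finger pad.
Only numpy, scipy, OpenCV 4.12 (cv2) and the standard library are available. Lean on these libraries where they do the work, as an engineer would, in place of code of your own. Each camera call takes 0.05 s, during which the arm holds its last target. There are 200 camera calls.

### The job

The washed lunch box lies about the worktop in pieces; put it together on its deep bottom tier, without moving that tier from where it stands. Working upward one part at a time, seat the inner lid on the deep tier, then the shallow tier on the inner lid, then the top lid, and last lay the cutlery case in the groove of the top lid, each part lined up and fully down in the one below. Leave the salt shaker, cup, can and lemon standing where they are.

Things in the scene. Friction and masses are not known exactly. Their poses are not given: they have to be found in the camera images.
- deep_tier: Bottom tier of a slim grey-green plastic lunch box: open, undivided, the deepest part; 171 x 57 mm, 58 high, walls 3, inner floor at 9 mm, rounded corners. Stays where it stands, about 0.24 kg. Opening at the rim 165 x 51 mm: takes a foot with 2 mm play each side. Origin: centre of the underside; x along its length.
- inner_lid: Inner lid, grey-green: shallow tray 174 x 60 mm, 18 high, recess 8 deep on top with a small dark oval valve in its middle. Grip the sides, 6 to 18 mm up. Foot: 6 mm high, 161 x 47 mm, tapering to 155 x 41 at the bottom. Opening at the rim 165 x 51 mm: takes a foot with 2 mm play each side. Seated: origin 52 mm above the deep tier's. 80 g. Origin: centre of the underside; x along its length.
- shallow_tier: Upper tier, grey-green, open, one cross partition 18 mm off the middle (either way round is right); 171 x 57 mm, 40 high, walls 3. Straight sides 6 to 40 mm up. 160 g. Foot and rim opening as on the inner lid. Seated: origin 12 mm above the inner lid's. Origin: centre of the underside; x along its length.
- top_lid: Top lid, grey-green, 174 x 60 mm, 20 high, flat top with one long round-ended groove 154 x 26 mm, 8 deep (floor at 12 mm). Grip the sides, 6 to 17 mm up. Foot as on the inner lid. Seated: origin 34 mm above the shallow tier's. 110 g. Origin: centre of the underside; x along its length.
- cutlery_case: Cutlery case, grey-green closed bar with round ends, 150 x 22 mm, 20 high, lowest 4 mm drawn in by 2 mm all round. In the groove (2 mm play each side) its origin is 12 mm above the top lid's and its upper 12 mm stand out. 50 g. Origin: centre of the underside; x along its length.
- salt_shaker: Bystander: glass salt shaker with a grey top, 44 mm across, 90 mm high. Origin: centre of the underside.
- brown_cup: Bystander: glazed brown cup with a pale band, 96 mm across, 80 mm high. Origin: centre of the underside.
- slim_can: Bystander: slim white drink can, 53 mm across, 132 mm high. Origin: centre of the underside.
- lemon: Bystander: lemon, 71 x 53 mm and 51 mm high. Origin: centre of the underside, x along its length.

How it is judged:
By the outcome, as a careful person would: the job done as asked, in the order asked, and still so for the second after the job is handed in, with the robot touching nothing.
It also fails if it takes over 109 s, if anything falls off the work surface, if the arm or the gripper's body presses on something with over 40 N, if the wrist force passes 120 N, or if a joint passes its speed limit or range.

## Working session

There is one attempt and no reset: what is moved stays moved. The work goes in short steps, each a Python script; the robot and the scene stay as the last script left them, time stands still between calls to the robot, and variables do not carry over. Pictures are saved under pics/ and viewed, at most 14 in all, crops included, and the job is handed in when it is done.

```bash
ls; mkdir -p pics; cat > h.py <<'E'
import numpy as np, cv2
from bench import env
def save(p,n): cv2.imwrite('pics/'+n, p['pixels'][:,:,::-1])
def cam(p):
    f=240/np.tan(np.radians(p['vfov'])/2)
    K=np.array([[f,0,p['cx']],[0,f,p['cy']],[0,0,1]]); R=cv2.Rodrigues(np.array(p['rvec'],float))[0]
    return K,R,np.array(p['tvec'],float).ravel()
def ray(p,px):
    K,R,t=cam(p); d=R.T@np.linalg.inv(K)@np.array([px[0],px[1],1.]); return -R.T@t, d/np.linalg.norm(d)
def atz(p,px,z):
    c,d=ray(p,px); return c+d*(z-c[2])/d[2]
def proj(p,X):
    K,R,t=cam(p); q=(np.atleast_2d(X)@R.T+t)@K.T; return q[:,:2]/q[:,2:]
def tri(obs):
    A=np.zeros((3,3));b=np.zeros(3)
    for p,px in obs:
        c,d=ray(p,px);M=np.eye(3)-np.outer(d,d);A+=M;b+=M@c
    x=np.linalg.solve(A,b); return x,[float(np.linalg.norm((np.eye(3)-np.outer(ray(p,px)[1],ray(p,px)[1]))@(x-ray(p,px)[0]))) for p,px in obs]
E
python3 - <<'E'
from h import *
np.set_printoptions(precision=1,suppress=True)
P={n:env.read_camera(n) for n in ('scene','side','wrist')}
for n,p in P.items():
    save(p,n+'0.png'); print(n,p['vfov'],ray(p,(320,240)))
for o in 'deep_tier inner_lid shallow_tier top_lid cutlery_case salt_shaker brown_cup slim_can lemon'.split():
    r={n:env.pinpoint(p,o)[:2] for n,p in P.items()}
    print(o,{n:[(np.round(q['pixel']).tolist(),round(q['p'],2)) for q in v] for n,v in r.items()})
    ob=[(P[n],r[n][0]['pixel']) for n in ('scene','side') if r[n]]
    if len(ob)==2: print('   ',*tri(ob))
print(env.state())
E
```

```text
pics
scene 56.94776928177706 (array([-196.6,  361.1,  657.4]), array([ 0.7, -0.4, -0.6]))
side 47.543827584221575 (array([ 223.4, 1067.5,  750.1]), array([ 0.2, -0.8, -0.5]))
wrist 65.80367072372528 (array([ 306.9, -464. ,  373. ]), array([-0.3, -0.1, -0.9]))
deep_tier {'scene': [([247.0, 258.0], 0.95)], 'side': [([262.0, 285.0], 0.87)], 'wrist': []}
    [614.2 156.8   2.5] [4.421787464126371, 4.421787464126241]
inner_lid {'scene': [([354.0, 218.0], 0.8), ([217.0, 334.0], 0.62)], 'side': [([295.0, 220.0], 0.78)], 'wrist': []}
    [ 634.  -148.2    0.3] [1.3486727209744125, 1.3486727209744918]
shallow_tier {'scene': [], 'side': [([357.0, 262.0], 0.62)], 'wrist': []}
top_lid {'scene': [([221.0, 337.0], 0.84), ([290.0, 313.0], 0.26)], 'side': [([335.0, 340.0], 0.65)], 'wrist': []}
    [411.7 282.6  -1.4] [3.261153892181327, 3.261153892181471]
cutlery_case {'scene': [([432.0, 239.0], 0.75)], 'side': [([370.0, 206.0], 0.88)], 'wrist': []}
    [ 449.1 -259.9   11. ] [0.5744128342165623, 0.5744128342165649]
salt_shaker {'scene': [([313.0, 248.0], 0.71)], 'side': [([298.0, 258.0], 0.71)], 'w
[... 294 characters left out ...]
190.0], 0.68)], 'wrist': []}
    [ 572.5 -330.6    7.9] [3.568151135245377, 3.568151135245328]
lemon {'scene': [([293.0, 313.0], 0.74)], 'side': [([358.0, 297.0], 0.86), ([357.0, 262.0], 0.33)], 'wrist': []}
    [398.  135.8   0.8] [1.7631306351743161, 1.7631306351744416]
{'time': 1.5, 'joint_positions': array([ 1.1,  0.3,  0. ,  1.5, -0. ,  1.3, -0. ]), 'joint_vel': array([-0.,  0.,  0., -0., -0.,  0.,  0.]), 'effort': array([  0. , -38. ,   0.1, -23.1,   0. ,   0. ,   0. ]), 'ee_pos': array([ 230.7, -499.3,  231.3]), 'orientation': array([ 0. ,  1. ,  0.2, -0. ]), 'wrist_force': array([ 0.6,  0.6, -0.6]), 'moment': array([-0.,  0.,  0.]), 'grip_force': 0.0, 'grip_width': 85.16204840289312}
```

View pics/scene0.png

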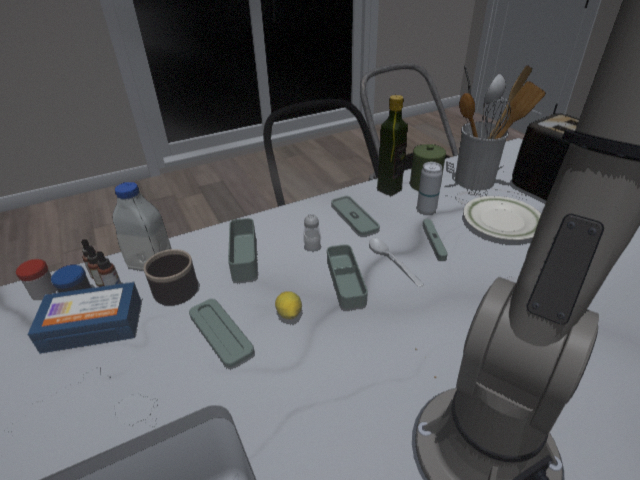

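View pics/side0.png

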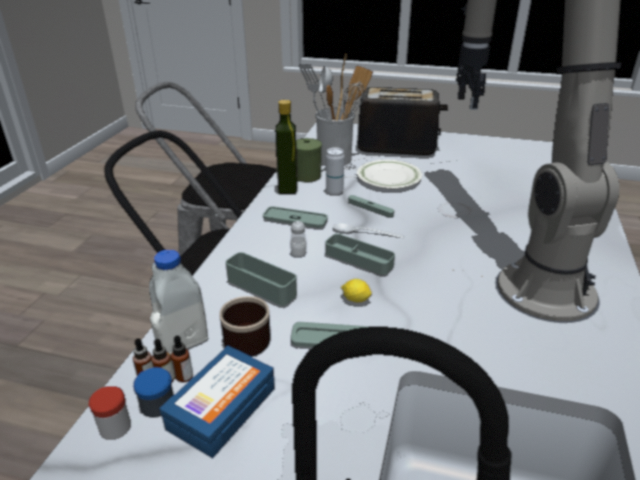

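Both views agree with the detections: the deep tier is at scene (243,250), inner lid with valve (354,216), shallow tier (346,276), top lid (221,332) and case (434,240). A spoon lies beside the shallow tier. Next I'll fit poses to the silhouettes, coarse first.

```bash
cat >> h.py <<'E'
from scipy.optimize import minimize
def rr(l,w,z,r):
    r=min(r,w/2-.01); a=np.linspace(0,2*np.pi,33)[:-1]
    s=lambda v:np.where(v>=0,1,-1)
    return np.c_[(l/2-r)*s(np.cos(a)+1e-9)+r*np.cos(a),(w/2-r)*s(np.sin(a)+1e-9)+r*np.sin(a),np.full(32,z)]
lid=lambda l,w,h:np.vstack([rr(155,41,0,8),rr(161,47,6,8),rr(l,w,6,10),rr(l,w,h,10)])
M={'deep_tier':np.vstack([rr(171,57,0,10),rr(171,57,58,10)]),'inner_lid':lid(174,60,18),'shallow_tier':lid(171,57,40),
   'top_lid':lid(174,60,20),'cutlery_case':np.vstack([rr(146,18,0,11),rr(150,22,4,11),rr(150,22,20,11)])}
def place(m,q): c,s=np.cos(q[2]),np.sin(q[2]); return m@np.array([[c,s,0],[-s,c,0],[0,0,1]])+[q[0],q[1],q[3]]
FR=np.array([[0,0],[639,0],[639,479],[0,479]],np.float32)
def hull(x): return cv2.convexHull(np.asarray(x,np.float32))
def sil(p,name,near=None):
    r=env.silhouettes(p,name)
    if near is not None: r=[s for s in r if np.hypot(*(np.array(s['pixel'])-near))<90]
    if not r: return None
    m=r[0]['pixels'].astype(np.uint8); n,L,S,_=cv2.connectedComponentsWithStats(m)
    m=(L==1+np.argmax(S[1:,4])); return hull(np.argwhere(m)[:,::-1]),r[0]['p'],int(m.sum())
def fit(name,obs,q0,freez=True):
    "obs: [(picture,hull)]; q0=[x,y,yaw,z]"
    def cost(v):
        q=[v[0],v[1],v[2]/50,v[3] if freez else q0[3]]; e=0
        for p,h in obs:
            g=cv2.intersectConvexConvex(hull(proj(p,place(M[name],q))),FR)[1]
            if g is None or len(g)<3: e+=2; continue
            a=cv2.intersectConvexConvex(g,h)[0]; e+=1-a/(cv2.contourArea(g)+cv2.contourArea(h)-a)
        return e/len(obs)+1e-5*np.hypot(v[0]-q0[0],v[1]-q0[1])
    best=None
    for dy in ([0] if len(q0)>4 else np.arange(0,np.pi,np.pi/6)):
        v0=np.array([q0[0],q0[1],(q0[2]+dy)*50,q0[3]])[:4 if freez else 3]
        r=minimize(cost,v0,method='Nelder-Mead',options=dict(initial_simplex=np.vstack([v0]+[v0+12*e for e in np.eye(len(v0))]),xatol=.05,fatol=1e-5,maxiter=600))
        if best is None or r.fun<best.fun: best=r
    v=best.x; return np.array([v[0],v[1],(v[2]/50+np.pi/2)%np.pi-np.pi/2,v[3] if freez else q0[3]]),best.fun
E
python3 - <<'E'
from h import *
import json
np.set_printoptions(precision=2,suppress=True)
P={n:env.read_camera(n) for n in ('scene','side')}
px={'deep_tier':[(243,250),(262,279)],'inner_lid':[(354,216),(295,217)],'shallow_tier':[(346,276),(359,254)],'top_lid':[(221,332),(325,336)],'cutlery_case':[(434,240),(371,206)]}
out={}
for o,(a,b) in px.items():
    ob=[]
    for n,near in (('scene',a),('side',b)):
        s=sil(P[n],o,near)
        if s is None: print(o,n,'none');continue
        print(o,n,round(s[1],2),s[2])
        if not(o=='top_lid' and n=='side'): ob.append((P[n],s[0]))
    g=atz(P['scene'],a,15)
    if ob:
        q,e=fit(o,ob,[g[0],g[1],0,0],len(ob)>1); print('  ',q,round(e,3)); out[o]=list(q)
json.dump(out,open('rough.json','w'))
E
```

```text
deep_tier scene 0.75 1590
deep_tier side 0.9 2399
   [618.97 161.61  -0.33   0.66] 0.092
inner_lid scene 0.96 987
inner_lid side 0.88 949
   [ 637.3  -151.55   -0.01   -2.24] 0.067
shallow_tier scene 0.75 1797
shallow_tier side 0.89 1698
   [428.81  -4.97  -0.3   -1.11] 0.046
top_lid scene 0.64 2260
top_lid side 0.77 1031
   [415.34 282.23   0.15   0.  ] 0.067
cutlery_case scene 0.86 451
cutlery_case side 0.93 463
   [ 452.82 -267.24   -0.4    -1.76] 0.071
```

```bash
cat >> h.py <<'E'
import json
def quat(y): return [0,float(np.cos(y/2)),float(np.sin(y/2)),0]
def survey(o,q,z=210,d=45,save_as=None):
    "two wrist views, refit with z free; returns pose and fit error"
    ob=[]
    u=np.array([np.cos(q[2]),np.sin(q[2])])
    for k in (-d,d):
        env.move_pose([q[0]+k*u[0],q[1]+k*u[1],z],quat(q[2]))
        p=env.read_camera('wrist'); n=proj(p,[[q[0],q[1],10]])[0]; s=sil(p,o,n)
        if save_as: save(p,f'{save_as}{k}.png')
        if s is None: print(o,'no silhouette',n);continue
        ob.append((p,s[0])); print(o,round(s[1],2),s[2],s[0].reshape(-1,2).min(0),s[0].reshape(-1,2).max(0))
    qz,e=fit(o,ob,list(q[:3])+[0,1],True); qf,e2=fit(o,ob,list(q[:3])+[0,1],False)
    print(o,'zfree',qz,round(e,3),'z0',qf,round(e2,3),'t',round(env.state()['time'],1)); return qf,ob
E
python3 - <<'E'
from h import *
np.set_printoptions(precision=2,suppress=True)
R=json.load(open('rough.json')); env.move_gripper(85)
for o in ('cutlery_case','shallow_tier','deep_tier','inner_lid'):
    q,ob=survey(o,R[o],z=250 if o=='deep_tier' else 210,save_as='w_'+o if o!='cutlery_case' else None); R[o]=list(q)
json.dump(R,open('fine.json','w'))
E
```

```text
cutlery_case 0.65 4086 [300.  69.] [326. 239.]
cutlery_case no silhouette [317.24 248.47]
cutlery_case zfree [ 450.85 -263.34   -0.4    -2.12] 0.022 z0 [ 450.73 -263.32   -0.4     0.  ] 0.023 t 4.3
shallow_tier 0.71 13882 [276.  51.] [349. 258.]
shallow_tier 0.75 10973 [281. 164.] [347. 342.]
shallow_tier zfree [427.46  -1.58  -0.3   -2.08] 0.025 z0 [427.33  -1.67  -0.3    0.  ] 0.028 t 6.1
deep_tier 0.72 12358 [279.  57.] [347. 252.]
deep_tier 0.66 9873 [282. 162.] [344. 334.]
deep_tier zfree [614.59 165.16  -0.34  -0.07] 0.031 z0 [614.58 165.17  -0.34   0.  ] 0.031 t 7.7
inner_lid 0.61 13212 [281.  52.] [353. 251.]
inner_lid 0.63 10228 [284. 162.] [349. 331.]
inner_lid zfree [ 635.17 -146.58   -0.03   -1.58] 0.027 z0 [ 635.29 -146.57   -0.03    0.  ] 0.029 t 9.5
```

```bash
python3 - <<'E'
from h import *
R=json.load(open('fine.json'))
p=env.read_camera('wrist'); im=p['pixels'][:,:,::-1].copy()
cv2.polylines(im,[hull(proj(p,place(M['inner_lid'],R['inner_lid']))).astype(int)],True,(0,0,255),1)
a=im[120:400,200:440]
b=cv2.imread('pics/w_deep_tier45.png')[120:400,200:440]
cv2.imwrite('pics/ov1.png',cv2.resize(np.hstack([a,b]),(800,467)))
E
```

```text
(no output)
```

View pics/ov1.png

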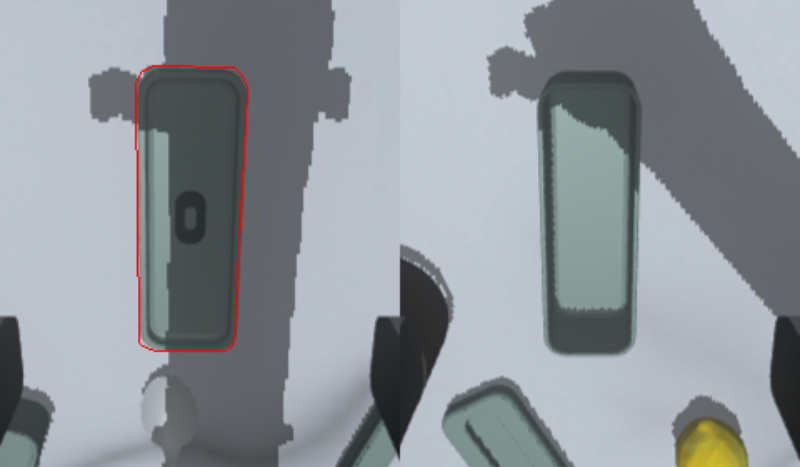

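```bash
cat >> h.py <<'E'
def st(tag=''):
    s=env.state(); print(tag,'t',round(s['time'],1),'ee',np.round(s['ee_pos'],1),'w',round(s['grip_width'],1),'gf',round(s['grip_force'],1),'F',np.round(s['wrist_force'],1)); return s
def pick(q,z,force=40,lift=200,opening=85):
    env.move_pose([q[0],q[1],max(z+60,70)],quat(q[2])); env.move_gripper(opening)
    env.move_linear([q[0],q[1],z],max_speed=100); st('down')
    env.move_gripper(max(opening-70,5) if opening<50 else 40,force); st('grip')
    env.move_linear([q[0],q[1],z+20],max_speed=80); st('lift'); env.move_linear([q[0],q[1],lift],max_speed=250)
E
python3 - <<'E'
from h import *
R=json.load(open('fine.json')); q=R['inner_lid']
pick(q,1); st('up')
p=env.read_camera('scene'); save(p,'held1.png')
E
```

```text
down t 11.2 ee [ 636.  -146.6    1.6] w 84.8 gf 0.0 F [ 0.6 -0.5  0.4]
grip t 11.6 ee [ 636.4 -146.7    2.3] w 59.2 gf 45.2 F [ 0.6 -0.5  4. ]
lift t 12.0 ee [ 635.7 -146.6   21.8] w 58.7 gf 44.8 F [-0.7 -0.4 -0.9]
up t 12.9 ee [ 634.1 -146.5  198. ] w 59.0 gf 44.8 F [-0.4  0.7 -1. ]
```

```bash
cat >> h.py <<'E'
def over(q,z,via=200):
    "carry at height, come down to z over q"
    env.move_pose([q[0],q[1],via],quat(q[2])); env.move_linear([q[0],q[1],z],max_speed=150); env.sleep(.15); st('over')
def down(q,z0,z1,step=2,fmax=12):
    f0=env.state()['wrist_force'][2]; z=z0
    while z>z1:
        z=max(z-step,z1); env.move_linear([q[0],q[1],z],max_speed=40); s=env.state()
        f=s['wrist_force'][2]-f0
        if f>fmax: break
    env.sleep(.1); s=st(f'stop cmd {z:.1f} df {f:.1f}'); return z
def release(q,z,opening=85,up=230):
    env.move_gripper(opening); env.move_linear([q[0],q[1],z+60],max_speed=120); env.move_linear([q[0],q[1],up],max_speed=250); st('released')
E
python3 - <<'E'
from h import *
R=json.load(open('fine.json')); q=R['deep_tier']
over(q,66); p=env.read_camera('wrist'); save(p,'pre1.png'); save(env.read_camera('side'),'pre1s.png')
z=down(q,66,53)
E
```

```text
over t 15.3 ee [615.5 165.6  67.4] w 58.7 gf 44.8 F [-0.6 -0.7 -0.5]
stop cmd 53.0 df 4.5 t 17.2 ee [615.  165.4  54.3] w 58.9 gf 45.4 F [-1.5 -0.6  5.8]
```

```bash
python3 - <<'E'
from h import *
a=env.read_camera('side')['pixels'][200:330,190:330,::-1]; b=env.read_camera('scene')['pixels'][180:310,180:320,::-1]
cv2.imwrite('pics/seat1.png',cv2.resize(np.hstack([a,b]),(800,371),interpolation=cv2.INTER_CUBIC))
E
```

```text
(no output)
```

View pics/seat1.png

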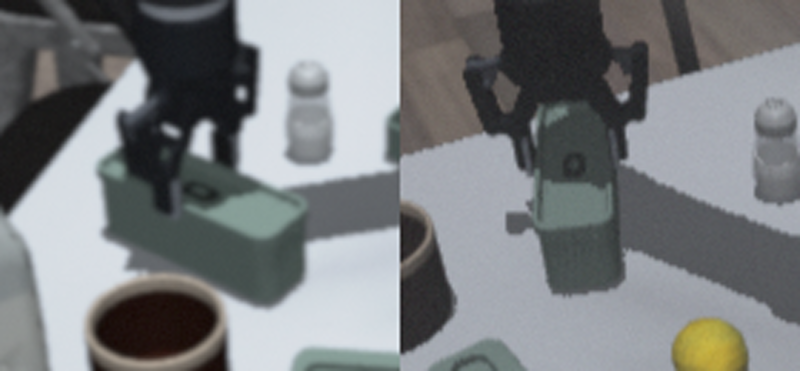

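```bash
cat >> h.py <<'E'
def check(o,q,z,k=30,zt=300):
    "look at the placed part from above with the wrist camera"
    ob=[]
    for d in (-k,k):
        env.move_pose([q[0]+d*np.cos(q[2]),q[1]+d*np.sin(q[2]),zt],quat(q[2])); p=env.read_camera('wrist')
        s=sil(p,o,proj(p,[[q[0],q[1],z+15]])[0])
        if s: ob.append((p,s[0])); print(o,round(s[1],2),s[2])
    for fz in (True,False):
        if ob: print('check',o,*fit(o,ob,[q[0],q[1],q[2],z,1],fz),'want',np.round(q[:3],2),z)
    st(); return p
E
python3 - <<'E'
from h import *
np.set_printoptions(precision=2,suppress=True)
R=json.load(open('fine.json')); q=R['deep_tier']
release(q,54,up=200)
check('inner_lid',q,52,zt=270)
R['top_lid']=list(survey('top_lid',R['top_lid'])[0]); json.dump(R,open('fine.json','w'))
E
```

```text
released t 18.9 ee [614.4 165.1 199.9] w 84.9 gf 0.0 F [ 0.  -0.2 -0.7]
inner_lid 0.65 12224
inner_lid 0.71 10444
check inner_lid [614.27 166.17  -0.33  49.47] 0.019351902055132295 want [614.58 165.17  -0.34] 52
check inner_lid [614.38 165.97  -0.33  52.  ] 0.024260758378896543 want [614.58 165.17  -0.34] 52
 t 19.8 ee [642.  155.5 267.9] w 84.9 gf 0.0 F [-0.1  1.1  1. ]
top_lid 0.66 13148 [278.  52.] [349. 250.]
top_lid 0.72 10511 [281. 160.] [348. 331.]
top_lid zfree [414.28 283.5    0.17  -3.27] 0.022 z0 [414.49 283.45   0.16   0.  ] 0.029 t 21.6
```

```bash
python3 - <<'E'
from h import *
R=json.load(open('fine.json')); q=R['shallow_tier']; d=R['deep_tier']
pick(q,12); 
if env.state()['grip_width']>54:
    over(d,90,220); down(d,90,76.5)
    for n in ('side','scene'): save(env.read_camera(n),n+'2.png')
E
```

```text
down t 23.8 ee [427.8  -1.5  12.3] w 85.2 gf 0.0 F [ 0.7 -0.1  0.1]
grip t 24.2 ee [428.2  -1.7  12.8] w 56.3 gf 43.9 F [-1.3  0.3  5.8]
lift t 24.6 ee [427.4  -1.8  32.1] w 56.5 gf 43.3 F [ 0.6  0.4 -1.5]
over t 27.6 ee [615.4 165.6  91.4] w 56.7 gf 43.3 F [-0.1 -0.2 -2. ]
stop cmd 76.5 df 3.3 t 29.4 ee [614.9 165.4  77. ] w 55.9 gf 43.4 F [0.  0.1 1.5]
```

```bash
python3 - <<'E'
from h import *
np.set_printoptions(precision=2,suppress=True)
R=json.load(open('fine.json')); d=R['deep_tier']
release(d,77,up=240); p=check('shallow_tier',d,64,zt=300); save(p,'chk2.png')
a=cv2.imread('pics/chk2.png')[80:400,160:480]; b=cv2.resize(env.read_camera('side')['pixels'][190:330,190:330,::-1],(320,320))
cv2.imwrite('pics/seat2.png',np.hstack([a,b]))
E
```

```text
released t 31.2 ee [614.3 165.  239.5] w 84.9 gf 0.0 F [ 0.9 -0.7 -1. ]
shallow_tier 0.65 11657
shallow_tier 0.82 9969
check shallow_tier [614.67 166.05  -0.34  60.97] 0.024706692400657544 want [614.58 165.17  -0.34] 64
check shallow_tier [614.49 166.11  -0.34  64.  ] 0.0278756659324449 want [614.58 165.17  -0.34] 64
 t 32.1 ee [642.2 155.4 298.1] w 84.9 gf 0.0 F [-0.7  0.9  0. ]
```

View pics/seat2.png

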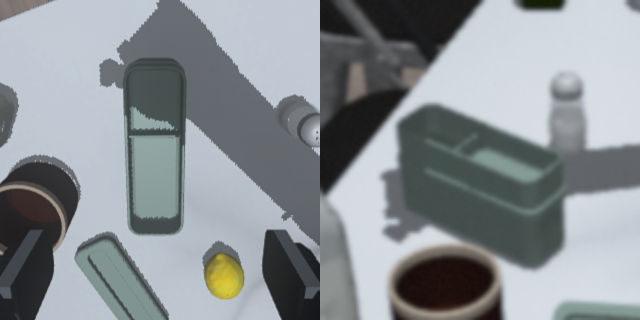

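The stack is level and aligned. Next is the top lid.

```bash
python3 - <<'E'
from h import *
np.set_printoptions(precision=2,suppress=True)
R=json.load(open('fine.json')); q=R['top_lid']; d=R['deep_tier']
pick(q,1)
if env.state()['grip_width']>56:
    over(d,113,220); z=down(d,113,99.5); ez=env.state()['ee_pos'][2]
    if abs(ez-100.2)<1.5:
        release(d,100,up=260); p=check('top_lid',d,98,zt=320); save(p,'chk3.png')
    a=p['pixels'][80:400,160:480,::-1]; b=cv2.resize(env.read_camera('side')['pixels'][190:330,190:330,::-1],(320,320))
    cv2.imwrite('pics/seat3.png',np.hstack([a,b]))
E
```

```text
down t 34.5 ee [414.8 284.    1.4] w 84.9 gf 0.0 F [-0.4  0.6  1.5]
grip t 34.9 ee [415.1 283.8   2. ] w 58.3 gf 42.7 F [-0.8 -1.   5.4]
lift t 35.3 ee [414.9 283.7  21.6] w 58.9 gf 43.2 F [-0.2  0.4 -2.4]
over t 38.1 ee [615.5 165.8 114.6] w 58.5 gf 43.2 F [ 0.1  0.7 -1.1]
stop cmd 99.5 df 3.5 t 39.9 ee [614.8 165.3 100.2] w 58.0 gf 43.6 F [-0.6 -1.5  3.1]
released t 41.5 ee [614.4 165.1 259.5] w 85.2 gf 0.0 F [-0.2 -0.9 -1.3]
top_lid 0.6 11980
top_lid 0.78 10288
check top_lid [614.12 166.    -0.33  93.53] 0.024995670935033097 want [614.58 165.17  -0.34] 98
check top_lid [614.43 166.04  -0.33  98.  ] 0.03206346099360324 want [614.58 165.17  -0.34] 98
 t 42.4 ee [642.2 155.4 318.2] w 85.3 gf 0.0 F [-0.3  0.2  0.6]
```

View pics/seat3.png

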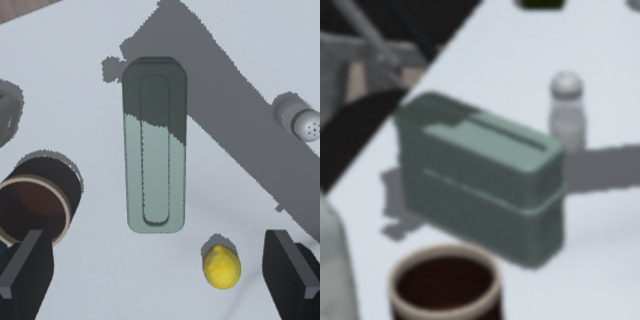

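```bash
python3 - <<'E'
from h import *
np.set_printoptions(precision=2,suppress=True)
R=json.load(open('fine.json')); d=R['deep_tier']
q,ob=survey('cutlery_case',R['cutlery_case'],z=190,d=30)
if np.hypot(q[0]-R['cutlery_case'][0],q[1]-R['cutlery_case'][1])<4:
    pick(q,10,force=35,lift=230,opening=46)
    over(d,136,240)
    a=env.read_camera('wrist')['pixels'][:,:,::-1]; b=env.read_camera('side')['pixels'][130:370,110:430,::-1]
    cv2.imwrite('pics/pre4.png',np.hstack([cv2.resize(a,(400,300)),cv2.resize(b,(400,300))]))
E
```

```text
cutlery_case 0.8 4527 [306.  85.] [334. 261.]
cutlery_case 0.71 3871 [306. 160.] [333. 318.]
cutlery_case zfree [ 450.72 -263.24   -0.4     1.37] 0.043 z0 [ 450.53 -263.16   -0.4     0.  ] 0.044 t 44.8
down t 46.6 ee [ 451.  -263.2   10.3] w 45.8 gf 0.0 F [0.4 0.4 1.1]
grip t 46.9 ee [ 451.4 -263.5   11. ] w 21.1 gf 35.6 F [-0.4  0.5  3.4]
lift t 47.3 ee [ 450.9 -263.4   30.6] w 21.2 gf 35.2 F [-0.3  0.1  0.3]
over t 50.9 ee [615.4 165.7 137.5] w 21.2 gf 35.2 F [-0.7  0.6 -0.7]
```

View pics/pre4.png

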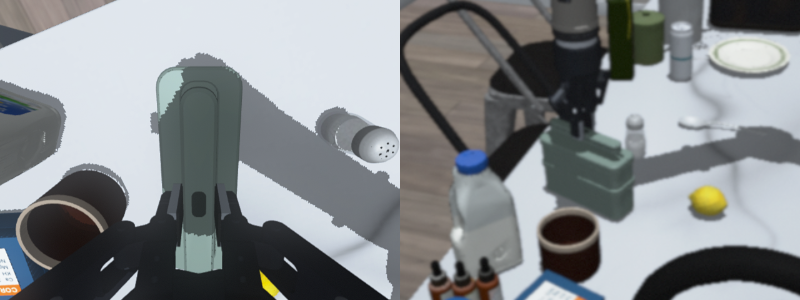

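The case is held square and sits above the groove, so I'll lower it.

```bash
python3 - <<'E'
from h import *
np.set_printoptions(precision=2,suppress=True)
R=json.load(open('fine.json')); d=R['deep_tier']
z=down(d,136,120.5,fmax=10); ez=env.state()['ee_pos'][2]
if abs(ez-121)<1.3:
    release(d,121,opening=60,up=260); p=check('cutlery_case',d,110,zt=320)
    a=p['pixels'][80:400,160:480,::-1]; b=cv2.resize(env.read_camera('side')['pixels'][190:330,190:330,::-1],(320,320))
    cv2.imwrite('pics/seat4.png',np.hstack([a,b]))
E
```

```text
stop cmd 120.5 df 2.8 t 53.1 ee [614.9 165.4 121.1] w 20.8 gf 35.5 F [-0.1 -1.1  2.7]
released t 54.7 ee [614.5 165.2 259.9] w 60.1 gf 0.0 F [-0.5  0.1 -0.3]
cutlery_case 0.61 4048
cutlery_case 0.76 3496
check cutlery_case [614.4  166.08  -0.34 109.62] 0.022736600517510825 want [614.58 165.17  -0.34] 110
check cutlery_case [614.44 166.06  -0.34 110.  ] 0.022862490631488496 want [614.58 165.17  -0.34] 110
 t 55.6 ee [642.3 155.4 318.2] w 59.9 gf 0.0 F [0.1 0.1 0.7]
```

View pics/seat4.png

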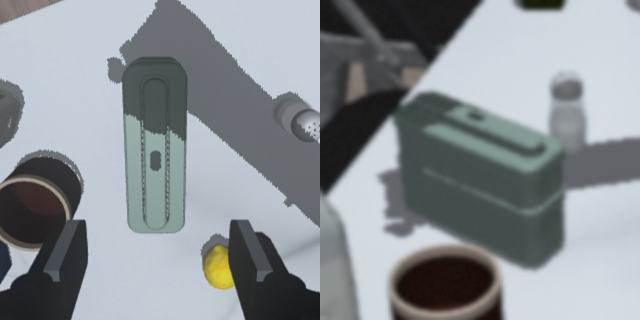

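The case is centred and fully down in the groove, the stack is level, and the robot is clear of it.

```bash
python3 -c "
from bench import env
print(env.hand_in())"
```

```text
the job is handed in; nothing more can be done
None
```

The lunch box is assembled on the deep tier in the order asked, with each part measured as aligned and fully down; I handed it in at about 56 s of the 109 s, and the salt shaker, cup, can and lemon were not touched.

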